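# Load, roll in and guard a batch of carved pulls in the curing station

## Task

Load all the oiled wooden pulls on the carrier: turn each one so that it rests only on its feet, the broad foot down in a wide notch and the narrow foot down in the narrow notch opposite. When all are on, roll the carrier fully home in the curing station, then put the amber guard on over the mouth with its tongue fully down in the interlock switch, and only with the guard on press the start button. Leave the other things on the bench where they are.

Things in the scene. Friction and masses are not known exactly. Their poses are not given: they have to be found in the camera images.
- pull_1: pull 1: carved swan-neck wooden pull, 66 mm high, 0.11 kg, standing on its feet; may be absent. Origin: mid-length, underside of the feet; x from broad to narrow foot. Feet 12 mm thick: broad x -78 to -32 mm, 36 mm wide; narrow x 34 to 78, 22 wide; legs within x -48 to 51. Grip: level top bar, x -48 to 14, z 50 to 66 mm, 20 thick (y), best at x -14, near the centre of mass
- pull_2: pull 2: carved swan-neck wooden pull, 66 mm high, 0.11 kg, standing on its feet; may be absent. Origin: mid-length, underside of the feet; x from broad to narrow foot. Feet 12 mm thick: broad x -78 to -32 mm, 36 mm wide; narrow x 34 to 78, 22 wide; legs within x -48 to 51. Grip: level top bar, x -48 to 14, z 50 to 66 mm, 20 thick (y), best at x -14, near the centre of mass
- pull_3: pull 3: carved swan-neck wooden pull, 66 mm high, 0.11 kg, standing on its feet; may be absent. Origin: mid-length, underside of the feet; x from broad to narrow foot. Feet 12 mm thick: broad x -78 to -32 mm, 36 mm wide; narrow x 34 to 78, 22 wide; legs within x -48 to 51. Grip: level top bar, x -48 to 14, z 50 to 66 mm, 20 thick (y), best at x -14, near the centre of mass
- pull_4: pull 4: carved swan-neck wooden pull, 66 mm high, 0.11 kg, standing on its feet; may be absent. Origin: mid-length, underside of the feet; x from broad to narrow foot. Feet 12 mm thick: broad x -78 to -32 mm, 36 mm wide; narrow x 34 to 78, 22 wide; legs within x -48 to 51. Grip: level top bar, x -48 to 14, z 50 to 66 mm, 20 thick (y), best at x -14, near the centre of mass
- carrier: loose carrier tray, 0.7 kg, on the track's rollers, free to roll: floor 210 mm long (x), 164 mm wide (y), plywood end boards 8 mm thick, a notched plywood rail 26 mm thick along each side. Origin: centre of the underside; x points into the bay. A seated pull has its origin on the carrier's centre line (y 0) over a notch pair at z 30 mm, its x axis along the carrier's -y
- wide_rail (a point): middle of the carrier's left (+y) rail at notch-floor height: carrier x 0, y 67, z 30 mm. Four wide notches (40 mm) for broad feet, centred at carrier x -75, -25, 25, 75 mm, open above, inside and outside; rounded teeth tops at z 46 mm. Rail spans y 54 to 80 mm
- narrow_rail (a point): middle of the carrier's right (-y) rail at notch-floor height: carrier x 0, y -67, z 30 mm. Four narrow notches (26 mm) for narrow feet, straight opposite the wide ones (x -75, -25, 25, 75 mm), same heights. Rail spans y -54 to -80 mm
- push_face (a point): middle of the outer face of the carrier's taller end board, the end nearest the robot, to push on: carrier x -105, y 0, z 50 mm; the board's top is at z 65 mm, it is 8 mm thick. The far end board is 46 mm high
- station: fixed bench-top lamp curing station. Origin: on the bench, centre of the bay's mouth; x into the bay, y left. Free rollers, tops at z 45 mm, from a front stop bar (x -200 mm, z 60 mm) into the bay; side guides 62 mm high at y +-86 mm. Bay walls at y +-90 to 94 mm from x -6 mm, tops at z 170 mm. White lamp housing over x 100 to 220 mm, z 170 to 233 mm; open above before it. Rolling the carrier takes 1 to 5 N
- bay_home (a point): where the carrier's origin is when it is fully home against the rubber end stop: station x 105, y 0, z 45 mm; the pushed board is then level with the bay's mouth
- slot_mouth (a point): centre of the top opening of the interlock switch slot, 123 mm above the bench beside the bay's right wall (station x 27, y -121.5 mm). The slot goes straight down 33 mm; it is 26 mm long along the station's x, 8 mm wide across, with rounded entry edges; switch block 50 x 30 mm
- guard: loose amber clear-plastic hood, 0.30 kg, standing on the bench on its lower edges; front (-x), sides and top closed, open below and behind (+x). 86 mm long (x), 206 mm wide (y), 89 mm high, sheets 4 to 5 mm, steel lower edges on the sides. Origin: centre of the plane of its lower edges, z up. A steel tongue on its right (-y) side points straight down
- guard_grip (a point): grip point of the guard: in the black block on its top, 18 mm thick (x), 80 mm long (y), from z 89 to 125 mm; the point is at guard x 0, y 0, z 113 mm, about over the centre of mass
- guard_home (a point): where the guard's origin is when it is on: station x 27, y 0, z 85 mm, axes as the station's, its top resting on the bay walls' tops, its sides 5 mm outside the walls, the tongue 28 mm deep in the slot. It will not go on while the carrier stands over 10 mm out of the bay
- tongue_tip (a point): middle of the lower end of the guard's tongue: guard x 0, y -121.5, z 10 mm. The tongue is 4 mm thick (y) and 20 mm wide (x), 40 mm of it free below its bracket
- start (a joint): travel of the start button in m: 0 released, 0.006 fully pressed; springs back; about 5 N to press it fully, 4 mm is enough
- start_top (a point): centre of the top of the round green start button, 28 mm across, on the grey start box left of the bay's mouth (box 50 x 50 mm); pressed straight down
- bowl: turned wooden bowl, 120 mm across, 50 mm high; bystander, origin at its underside
- oil_tin: metal oil tin, 64 mm across, 85 mm high; bystander, origin at its underside
- sanding_block: cork sanding block, 100 x 60 x 34 mm; bystander, origin at its underside
- gouge: carving gouge lying on the bench, 240 mm long, round wooden handle 29 mm thick; bystander, origin at its underside
- offcut: stepped wooden offcut, 120 x 70 x 55 mm; bystander, origin at its underside
Things that resemble listed ones, but are neither listed nor needed, are in the scene too. Leave any purple look-alike of the guard alone.

How it is judged:
On the way, in this order (a step that is already met when the one before it is completed fails the run):
1. every pull present rests in a pair of notches of the carrier, broad foot in a wide notch, released, the carrier not yet home (z of pull_1 in the frame of carrier between 0.0265 and 0.0335 m and angle between each of pull_1, pull_2, pull_3, pull_4's own z axis and vertical below 0.08 rad and x of wide_rail in the frame of pull_1 between -0.077 and -0.057 m and angle between the x axis of each of pull_1, pull_2, pull_3, pull_4 and the y axis of carrier, either way round below 0.12 rad and x of pull_1 in the frame of carrier between -0.09 and 0.09 m and z of pull_2 in the frame of carrier between 0.0265 and 0.0335 m and x of wide_rail in the frame of pull_2 between -0.077 and -0.057 m and x of pull_2 in the frame of carrier between -0.09 and 0.09 m and z of pull_3 in the frame of carrier between 0.0265 and 0.0335 m and x of wide_rail in the frame of pull_3 between -0.077 and -0.057 m and x of pull_3 in the frame of carrier between -0.09 and 0.09 m and z of pull_4 in the frame of carrier between 0.0265 and 0.0335 m and x of wide_rail in the frame of pull_4 between -0.077 and -0.057 m and x of pull_4 in the frame of carrier between -0.09 and 0.09 m and contact force between each of pull_1, pull_2, pull_3, pull_4 and the fingers below 0.05 N and x of carrier in the frame of station below 0.08 m), for 0.2 s.
2. the loaded carrier is rolled fully home in the bay (z of pull_1 in the frame of carrier between 0.0265 and 0.0335 m and angle between each of pull_1, pull_2, pull_3, pull_4's own z axis and vertical below 0.08 rad and x of wide_rail in the frame of pull_1 between -0.077 and -0.057 m and angle between the x axis of each of pull_1, pull_2, pull_3, pull_4 and the y axis of carrier, either way round below 0.12 rad and x of pull_1 in the frame of carrier between -0.09 and 0.09 m and z of pull_2 in the frame of carrier between 0.0265 and 0.0335 m and x of wide_rail in the frame of pull_2 between -0.077 and -0.057 m and x of pull_2 in the frame of carrier between -0.09 and 0.09 m and z of pull_3 in the frame of carrier between 0.0265 and 0.0335 m and x of wide_rail in the frame of pull_3 between -0.077 and -0.057 m and x of pull_3 in the frame of carrier between -0.09 and 0.09 m and z of pull_4 in the frame of carrier between 0.0265 and 0.0335 m and x of wide_rail in the frame of pull_4 between -0.077 and -0.057 m and x of pull_4 in the frame of carrier between -0.09 and 0.09 m and x of carrier in the frame of station above 0.098 m and z of carrier in the frame of station below 0.05 m and angle between carrier's own z axis and vertical below 0.05 rad), for 0.2 s.
3. the guard is on, its tongue fully in the interlock switch (x of carrier in the frame of station above 0.098 m and z of carrier in the frame of station below 0.05 m and angle between carrier's own z axis and vertical below 0.05 rad and z of tongue_tip in the frame of slot_mouth below -0.021 m and horizontal distance between tongue_tip and slot_mouth below 0.008 m and angle between guard's own z axis and vertical below 0.06 rad), for 0.2 s.
4. the start button is pressed with the guard on (z of tongue_tip in the frame of slot_mouth below -0.021 m and horizontal distance between tongue_tip and slot_mouth below 0.008 m and angle between guard's own z axis and vertical below 0.06 rad and value of joint start above 0.004 m), for 0.05 s.
At the end, for the whole second after the job is handed in: Each pull present has both feet down in an opposite pair of notches, broad foot on the wide side (within 3.5 mm, 0.08 rad); carrier within 7 mm of its stop; guard upright on the mouth, tongue 21 mm or more in the switch; button released; all at rest (all of step 3 and z of pull_1 in the frame of carrier between 0.0265 and 0.0335 m and angle between each of pull_1, pull_2, pull_3, pull_4's own z axis and vertical below 0.08 rad and x of wide_rail in the frame of pull_1 between -0.077 and -0.057 m and angle between the x axis of each of pull_1, pull_2, pull_3, pull_4 and the y axis of carrier, either way round below 0.12 rad and x of pull_1 in the frame of carrier between -0.09 and 0.09 m and z of pull_2 in the frame of carrier between 0.0265 and 0.0335 m and x of wide_rail in the frame of pull_2 between -0.077 and -0.057 m and x of pull_2 in the frame of carrier between -0.09 and 0.09 m and z of pull_3 in the frame of carrier between 0.0265 and 0.0335 m and x of wide_rail in the frame of pull_3 between -0.077 and -0.057 m and x of pull_3 in the frame of carrier between -0.09 and 0.09 m and z of pull_4 in the frame of carrier between 0.0265 and 0.0335 m and x of wide_rail in the frame of pull_4 between -0.077 and -0.057 m and x of pull_4 in the frame of carrier between -0.09 and 0.09 m and linear speed of each of pull_1, pull_2, pull_3, pull_4, carrier, guard below 0.02 m/s and value of joint start below 0.002 m); the robot touches nothing.
It fails at once if the start button is pressed while the guard's tongue is not in the switch (value of joint start above 0.004 m and not (z of tongue_tip in the frame of slot_mouth below -0.021 m and horizontal distance between tongue_tip and slot_mouth below 0.008 m and angle between guard's own z axis and vertical below 0.06 rad)).
It fails at once if a bystander on the bench is moved more than 30 mm (distance of any of bowl, oil_tin, sanding_block, gouge, offcut from where it was at the start of the episode above 0.03 m).
Of pull_1, pull_2, pull_3, pull_4 only 3 to 4 are there at a start; the rules pass over those that are not, and their reading is None.
At some moment in a run one of guard, carrier may be knocked a few centimetres aside while the robot is not near it.
Once in a run the grip may slacken for a moment while it holds something.
It also fails if it takes over 210 s, if anything falls off the work surface, if the arm or the gripper's body presses on something with over 40 N, if the wrist force passes 120 N, or if a joint passes its speed limit or range.

## Robot

A 6-joint arm with a two-finger parallel gripper is mounted at the origin on the work surface. World frame = base frame: x ahead of the robot, y to its left, z up, the work surface at z = 0. Lengths are in m, angles in rad, forces in N, time in s.
With the tool pointing down it reaches from about 0.425 to 0.925 m from the base axis. Payload 12.5 kg.
Tool frame: the origin (TCP) lies at the very end of the fingers, on their centre line; the grasp point (between the pads) lies 19 mm behind it (ctrl.grip_point_offset is the distance from the TCP to the grasp point, in m); z points along the fingers, y is the line along which they close (so a half turn about z gives the same grasp; the last joint's range is limited). The gripper opens to 85 mm and grips with 20 to 120 N. Pads are 22 mm wide; open, the fingers measure 114 mm over their backs; the gripper's body (76 mm by 85 mm) begins 54 mm behind the grasp point. The pads swing forward as they close: fully open they stand 13 mm farther back than shut.
Start: joints at [1.226, 0.491, 1.559, -0, 1.092, -0.106], TCP at [0.148, 0.607, 0.231] pointing down, gripper open.
Joint ranges: [-3.1, 3.1], [-0.84, 2.19], [0.05, 2.79], [-1.13, 4.28], [0.06, 2.93], [-2.69, 2.69]. Speed limits (rad/s): [2.22, 2.22, 2.79, 3.14, 3.14, 3.14].

## Interface

Orientations are given as [roll, pitch, yaw] about the fixed x, y, z axes, in that order (R = Rz(yaw) Ry(pitch) Rx(roll)).
In Python, from bench import ctrl, imaging, models gives the robot as it stands. Calls block until the motion is done:
- ctrl.move_to(position, orientation): joint-space move of the TCP to a pose.
- ctrl.move_l(position, rot=None, v=0.15): straight line of the TCP; rot=None keeps the orientation; v is the mean speed in m/s.
- ctrl.goto_joints(angles): joint-space move.
- ctrl.command_gripper(opening, f_grip=None): opening from 0.0 (shut) to 1.0 (fully open); f_grip is the grip in N (None keeps the last); returns when the fingers have stopped.
- ctrl.hold(seconds).
- ctrl.inverse_kinematics(position, orientation): joint angles nearest the present ones, or None.
- imaging.read_camera(name): name is "scene" or "side" or "wrist"; returns the picture (420x560x3 uint8, blue, green, red); there is no depth.
- imaging.get_calibration(name): a dict with "K" (3x3 intrinsics, pixels), "camera_from_world" (4x4, takes a point from world to camera coordinates). Camera axes: x right, y down, z forward; pixel columns grow to the right and rows downward; lengths in m; the calibration is good to about 2 mm. A picture is of the moment at which its call begins: read the wrist's pose just before it. get_calibration takes no time and is no camera call; for the wrist camera it gives the pose at the moment of the call.
A pose or a line that the arm cannot do raises ctrl.PlanningError and nothing moves.
- ctrl.hand_in(): hands the job in; it is judged then, once.
Trained networks look in the newest picture that a camera, given by its name, has taken for a name from the list of things; names that differ only in an ending like _2 or _b are one class to them, and where a whole thing is asked for, a point or a joint stands for the part that bears it (a point fixed in the world has none). Each returns a list of dicts, best first, with "confidence" (0 to 1); they miss things now and then, are a little off and sometimes report something else, mostly with a low value. They report only what shows in the picture. A call takes as long as a camera call. They do not tell look-alikes from the thing itself.
- models.recognise(camera, target): "point" ([x, y, z] in m, in the coordinates of the camera as it stood for that picture, good to about 4 mm: the middle of the surface that is visible of it).
Readings, each from a call of its own:
- ctrl.current_time(): time.
- ctrl.current_joints(): joint angles.
- ctrl.current_qd(): joint speeds.
- ctrl.current_joint_torque(): joint torques, N m.
- ctrl.current_tool_pos(): TCP position.
- ctrl.current_tcp_rot(): TCP orientation.
- ctrl.current_contact_force(): force on the tool from outside, world axes, zero at the start.
- ctrl.current_torque(): the same for the moment, N m.
- ctrl.current_opening(): opening from 0.0 (shut) to 1.0 (fully open).
- ctrl.current_gripper_force(): force on a finger pad.
Only numpy, scipy, OpenCV 4.12 (cv2) and the standard library are available. Lean on these libraries where they do the work, as an engineer would, in place of code of your own. Each camera call takes 0.05 s, during which the arm holds its last target. There are 200 camera calls.

## Working session

There is one attempt and no reset: what is moved stays moved. The work goes in short steps, each a Python script; the robot and the scene stay as the last script left them, time stands still between calls to the robot, and variables do not carry over. Pictures are saved under pics/ and viewed, at most 14 in all, crops included, and the job is handed in when it is done.

```bash
ls; mkdir -p pics
cat > h.py <<'E'
from bench import ctrl, imaging, models
import numpy as np, cv2
def shot(cam,name=None):
    cal=imaging.get_calibration(cam); im=imaging.read_camera(cam)
    if name: cv2.imwrite('pics/'+name,im)
    return im,cal
def towr(cal,p):
    return (np.linalg.inv(cal['camera_from_world'])@np.r_[p,1])[:3]
def proj(cal,p):
    q=cal['K']@(cal['camera_from_world']@np.r_[p,1])[:3]; return q[:2]/q[2]
def ray(cal,uv,z):
    "world point at height z on pixel ray"
    T=np.linalg.inv(cal['camera_from_world']); d=T[:3,:3]@np.linalg.inv(cal['K'])@np.r_[uv,1]; o=T[:3,3]
    return o+d*(z-o[2])/d[2]
def rec(cam,cal,t,n=6):
    for r in models.recognise(cam,t)[:n]:
        w=towr(cal,r['point']); print(cam,t,round(r['confidence'],2),w.round(3),proj(cal,w).round(0))
E
python3 - <<'E'
from h import *
a,ca=shot('scene'); b,cb=shot('side')
cv2.imwrite('pics/scene1.png',a);cv2.imwrite('pics/side1.png',b)
for t in ['pull_1','carrier','station','guard','guard_grip','slot_mouth','start_top','push_face','wide_rail','narrow_rail','tongue_tip']:
    rec('scene',ca,t); rec('side',cb,t)
print(ctrl.current_time(), np.linalg.inv(ca['camera_from_world'])[:3,3],np.linalg.inv(cb['camera_from_world'])[:3,3])
E
```

```text
pics
scene pull_1 0.84 [0.478 0.271 0.02 ] [349. 281.]
scene pull_1 0.81 [ 0.48  -0.217  0.019] [246. 196.]
scene pull_1 0.76 [0.598 0.329 0.028] [336. 316.]
scene pull_1 0.54 [0.807 0.057 0.139] [218. 280.]
side pull_1 0.83 [0.599 0.324 0.03 ] [270. 167.]
side pull_1 0.78 [ 0.451 -0.282  0.032] [303. 277.]
side pull_1 0.55 [0.455 0.223 0.034] [245. 188.]
side pull_1 0.55 [ 0.764 -0.107  0.102] [366. 199.]
scene carrier 0.81 [ 0.594 -0.039  0.064] [254. 235.]
side carrier 0.63 [ 0.607 -0.006  0.07 ] [309. 202.]
side carrier 0.31 [ 0.764 -0.109  0.103] [367. 199.]
scene station 0.64 [0.808 0.055 0.138] [218. 280.]
scene station 0.29 [0.489 0.451 0.087] [396. 311.]
side station 0.57 [ 0.764 -0.106  0.103] [366. 199.]
scene guard 0.9 [0.2   0.338 0.086] [425. 232.]
scene guard 0.71 [ 0.596 -0.034  0.063] [255. 237.]
scene guard 0.55 [0.492 0.455 0.092] [397. 311.]
side guard 0.64 [0.471 0.43  0.069] [231. 153.]
side guard 0.6 [0.168 0.259 0.089] [163. 188.]
scene guard_grip 0.96 [0.197 0.334 0.085] [424. 230.]
scene guard_grip 0.64 [0.486 0.451 0.089] [397. 309.]
scene guard_grip 0.22 [
[... 557 characters left out ...]
.074] [395. 279.]
side push_face 0.67 [ 0.607 -0.007  0.073] [309. 202.]
side push_face 0.57 [ 0.341 -0.269  0.02 ] [265. 288.]
scene wide_rail 0.8 [ 0.593 -0.037  0.065] [255. 235.]
side wide_rail 0.86 [ 0.609 -0.01   0.075] [310. 201.]
scene narrow_rail 0.76 [ 0.595 -0.032  0.064] [255. 236.]
side narrow_rail 0.66 [ 0.605 -0.007  0.073] [309. 202.]
scene tongue_tip 0.82 [0.492 0.453 0.09 ] [396. 311.]
scene tongue_tip 0.64 [0.2   0.338 0.09 ] [425. 231.]
scene tongue_tip 0.39 [ 0.67  -0.396  0.069] [171. 187.]
side tongue_tip 0.87 [0.465 0.428 0.069] [229. 154.]
side tongue_tip 0.87 [0.173 0.26  0.091] [164. 187.]
1.2 [1.17923189 0.734456   1.33032003] [ 0.03426048 -1.1161559   0.95067961]
```

View pics/scene1.png

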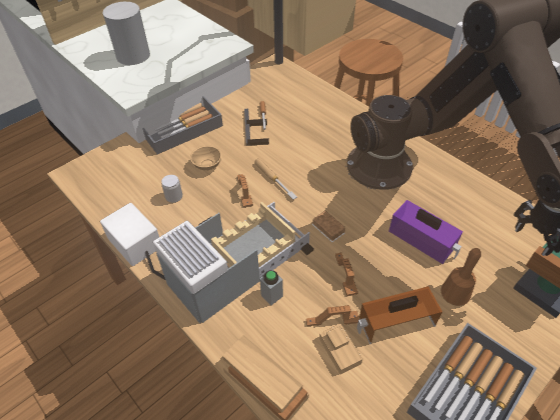

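View pics/side1.png

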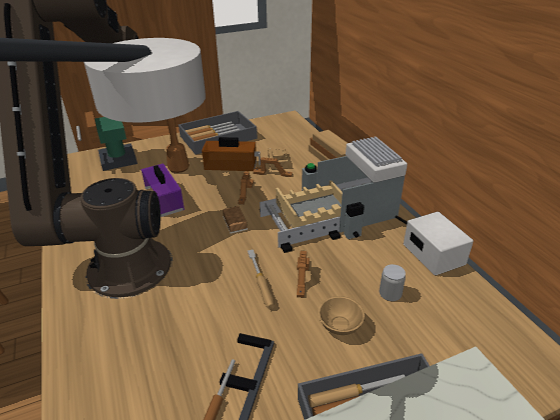

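The scene picture shows three pulls at (244,190), (346,272) and (332,316), with the carrier at (255,235) and the station with its green button at (271,275). There are two hoods: an amber one at (398,310) and a purple one at (425,232). Only the amber one fits the guard description. The side view agrees: amber (230,154), purple (163,188). Next I'll triangulate and look from the wrist.

```bash
python3 - <<'E'
from h import *
ca=imaging.get_calibration('scene');cb=imaging.get_calibration('side')
def tri(a,b):
    P=[c['K']@c['camera_from_world'][:3] for c in (ca,cb)]
    X=cv2.triangulatePoints(*P,np.float64(a).reshape(2,1),np.float64(b).reshape(2,1)).ravel();return (X[:3]/X[3])
for n,a,b in [('A',(246,196),(303,277)),('B',(349,281),(245,188)),('C',(336,316),(270,167)),('block',(404,302),(229,142)),('button',(271,275),(310,167)),('pblock',(429,219),(160,173))]:
    print(n,tri(a,b).round(3), ray(ca,a,.03).round(3),ray(cb,b,.03).round(3))
print(ctrl.current_tool_pos(),ctrl.current_tcp_rot())
cw=imaging.get_calibration('wrist'); T=np.linalg.inv(cw['camera_from_world']);print(cw['K'],T.round(3))
views=[('w1',(0.52,-.02)),('w2',(0.48,0.30)),('w3',(0.75,0.05))]
for n,p in views:
    try: ctrl.move_to([*p,.42],[np.pi,0,0]) 
    except ctrl.PlanningError as e: print(n,e); continue
    im,c=shot('wrist',n+'.png'); print(n,ctrl.current_tcp_rot())
    for t in ['pull_1','carrier','guard','guard_grip','slot_mouth','start_top','push_face']: rec('wrist',c,t,4)
print(ctrl.current_time())
E
python3 -c "
import cv2,numpy as np
a=[cv2.resize(cv2.imread(f'pics/w{i}.png'),(400,300)) for i in (1,2,3)]
cv2.imwrite('pics/m1.png',np.vstack([np.hstack(a[:2]),np.hstack([a[2],a[2]*0])]))"
```

```text
A [ 0.467 -0.243 -0.01 ] [ 0.484 -0.212  0.03 ] [ 0.452 -0.282  0.03 ]
B [0.469 0.266 0.003] [0.482 0.275 0.03 ] [0.457 0.225 0.03 ]
C [0.599 0.329 0.029] [0.599 0.329 0.03 ] [0.599 0.327 0.03 ]
block [0.47  0.454 0.111] [0.418 0.436 0.03 ] [0.516 0.6   0.03 ]
button [0.678 0.136 0.115] [0.642 0.094 0.03 ] [0.744 0.261 0.03 ]
pblock [0.173 0.325 0.113] [0.102 0.297 0.03 ] [0.188 0.464 0.03 ]
[0.14779572 0.60730477 0.23132407] [3.14147071e+00 1.14108782e-08 2.90284003e+00]
[[324.344074     0.         284.23635065]
 [  0.         324.344074   207.77375997]
 [  0.           0.           1.        ]] [[ 0.238  0.933  0.269  0.079]
 [ 0.971 -0.228 -0.066  0.623]
 [ 0.     0.277 -0.961  0.375]
 [ 0.     0.     0.     1.   ]]
w1 [-3.14142680e+00  3.34721173e-04  1.23920950e-03]
wrist pull_1 0.75 [ 0.478 -0.227  0.016] [405. 182.]
wrist pull_1 0.74 [0.604 0.323 0.032] [ 64. 105.]
wrist pull_1 0.69 [0.466 0.248 0.034] [124. 191.]
wrist pull_1 0.27 [ 0.654 -0.386  0.054] [536.  68.]
wrist carrier 0.64 [ 0.626 -0.02   0.046] [284.  89.]
wrist guard 0.88 [0.212 0.369 0.017] [ 84. 317.]
wrist gua
[... 931 characters left out ...]
6.  71.]
wrist push_face 0.85 [ 0.602 -0.025  0.053] [504.  77.]
w3 [-3.14140428e+00 -8.31353179e-04  1.58205065e-03]
wrist pull_1 0.72 [0.622 0.313 0.037] [132. 234.]
wrist pull_1 0.69 [0.452 0.209 0.029] [201. 316.]
wrist carrier 0.63 [ 0.61  -0.02   0.055] [326. 244.]
wrist guard 0.72 [0.538 0.41  0.089] [ 66. 292.]
wrist guard 0.5 [ 0.356 -0.119  0.017] [368. 354.]
wrist guard 0.46 [0.207 0.419 0.019] [112. 413.]
wrist guard_grip 0.73 [0.542 0.415 0.088] [ 63. 290.]
wrist guard_grip 0.55 [0.205 0.416 0.023] [112. 416.]
wrist slot_mouth 0.9 [ 0.819 -0.025  0.218] [358. 115.]
wrist start_top 0.76 [0.682 0.136 0.124] [224. 215.]
wrist start_top 0.59 [ 0.467 -0.448  0.023] [546. 307.]
7.6583
```

View pics/m1.png

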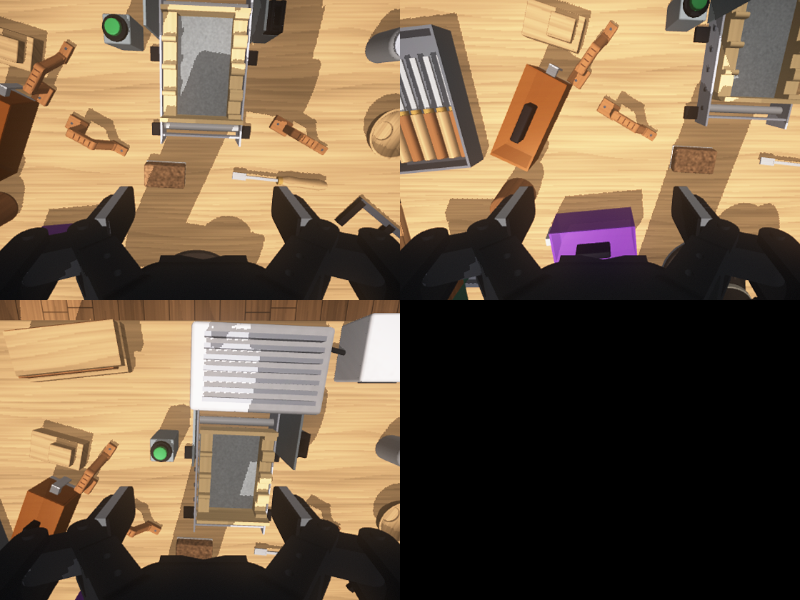

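Wrist views show three pulls, the carrier on its track in front of the bay, and the amber guard beside pull C, with the purple one nearer the robot. Next come close-ups of each pull to see its posture.

Run:
```python
from h import *
import json
out={}
for n,p in [('c1',(0.47,-.235)),('c2',(0.465,.25)),('c3',(.6,.325)),('c4',(.49,.44))]:
    try: ctrl.move_to([p[0]-.04,p[1],.22 if n!='c4' else .26],[np.pi,0,0]) 
    except ctrl.PlanningError as e: print(n,e); continue
    im,c=shot('wrist',n+'.png'); out[n]={k:np.array(v).tolist() for k,v in c.items() if k in('K','camera_from_world')}
    for t in (['pull_1'] if n!='c4' else ['guard','guard_grip','tongue_tip']): rec('wrist',c,t,3)
json.dump(out,open('cal.json','w'))
a=[cv2.resize(cv2.imread(f'pics/c{i}.png'),(400,300)) for i in (1,2,3,4)]
cv2.imwrite('pics/m2.png',np.vstack([np.hstack(a[:2]),np.hstack(a[2:])]))
```

```text
wrist pull_1 0.83 [ 0.47  -0.241  0.039] [288. 147.]
wrist pull_1 0.75 [0.568 0.348 0.009] [183.  38.]
wrist pull_1 0.64 [0.472 0.253 0.038] [279. 139.]
wrist guard 0.83 [0.211 0.339 0.027] [357. 347.]
wrist guard 0.72 [0.486 0.449 0.089] [273. 152.]
wrist guard_grip 0.96 [0.21  0.341 0.03 ] [356. 350.]
wrist guard_grip 0.92 [0.485 0.449 0.092] [273. 153.]
wrist tongue_tip 0.98 [0.486 0.451 0.091] [271. 152.]
wrist tongue_tip 0.8 [0.212 0.339 0.029] [357. 348.]
wrist tongue_tip 0.67 [0.58  0.342 0.062] [385.  49.]
```

View pics/m2.png

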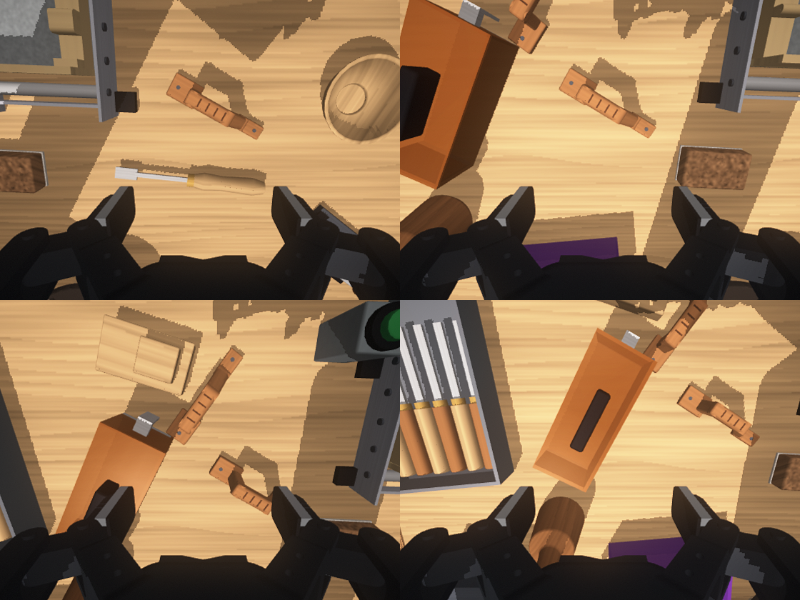

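All three pulls stand on their feet; pull C sits close to the amber guard's corner. I'll enlarge to measure feet and the guard.

Run:
```python
import cv2,numpy as np
def crop(n,x,y,w=200,h=150):
    im=cv2.imread(f'pics/{n}.png')[y:y+h,x:x+w]; im=cv2.resize(im,(w*2,h*2),interpolation=cv2.INTER_CUBIC)
    for k in range(0,w,20):
        cv2.line(im,(2*k,0),(2*k,4 if k%100 else 10),(255,0,0),1)
    for k in range(0,h,20): cv2.line(im,(0,2*k),(4,2*k),(255,0,0),1)
    return im
cv2.imwrite('pics/m3.png',np.vstack([np.hstack([crop('c1',210,80),crop('c2',210,70)]),np.hstack([crop('c3',220,55),crop('c4',180,30,200,150)])]))
```

```text
(no output)
```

View pics/m3.png

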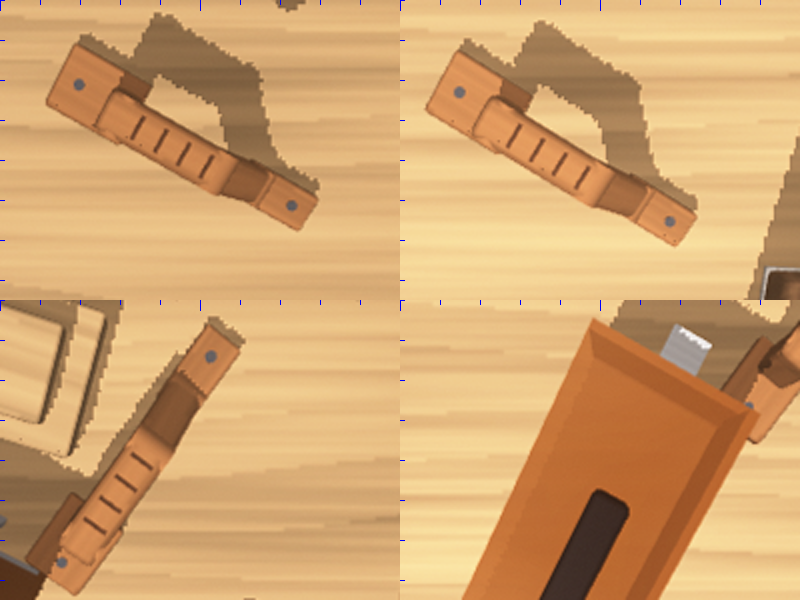

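Broad feet: A at crop (79,85), B at (459,92), C at (62,562). Candidates for the guard: amber at c4 (273,152), with its tongue bracket at the upper right, and purple at c4 (357,348). I take the amber one. Now compute the poses, and look down at the carrier and station.

Run:
```python
from h import *
import json
cal=json.load(open('cal.json'))
C={k:{a:np.array(b) for a,b in v.items()} for k,v in cal.items()}
pts={'A':('c1',(249.5,122.5),(355.5,182.5),(240.5,116.5),(364.5,186)),'B':('c2',(239.5,116),(345,180.5),(231.5,109),(353.5,184)),'C':('c3',(251,186),(325.5,83),None,(333.5,70.5))}
for k,(c,hb,hn,eb,en) in pts.items():
    f=lambda uv:ray(C[c],uv,.012)[:2]
    b,n=f(hb),f(hn); d=(n-b); L=np.linalg.norm(d); d/=L
    print(k,'hb',b.round(4),'hn',n.round(4),'L',L.round(4),'yaw',np.arctan2(d[1],d[0]).round(3), 'ends rel mid of holes', [(None if e is None else ((f(e)-(b+n)/2)@d).round(4)) for e in (eb,en)])
im=cv2.imread('pics/c4.png'); 
m=(im.max(2)<75).astype(np.uint8); n,lab,st,ce=cv2.connectedComponentsWithStats(m)
for i in range(1,n):
    if st[i,4]>200 and abs(ce[i][0]-265)<60 and 90<ce[i][1]<230:
        print(st[i],ce[i]); p=np.argwhere(lab==i)[:,::-1].astype(np.float32); W=np.float32([ray(C['c4'],q,.125)[:2] for q in p]); r=cv2.minAreaRect(W*1000); print(r)
out={}
for n,p,z in [('d1',(.56,-.02),.33),('d2',(.70,-.02),.36)]:
    ctrl.move_to([*p,z],[np.pi,0,0]); im,c=shot('wrist',n+'.png'); out[n]={k:np.array(v).tolist() for k,v in c.items() if k in('K','camera_from_world')}
    cv2.imwrite(f'pics/{n}b.png',cv2.resize(im[:300,100:500],(800,600),interpolation=cv2.INTER_CUBIC))
    for t in ['carrier','slot_mouth','start_top','push_face','wide_rail','narrow_rail']: rec('wrist',c,t,2)
cal.update(out); json.dump(cal,open('cal.json','w')); print(ctrl.current_time())
```

```text
A hb [ 0.4929 -0.1999] hn [ 0.4288 -0.3149] L 0.1317 yaw -2.079 ends rel mid of holes [np.float64(-0.0768), np.float64(0.0767)]
B hb [0.494  0.2948] hn [0.4255 0.1814] L 0.1325 yaw -2.114 ends rel mid of holes [np.float64(-0.0767), np.float64(0.0765)]
C hb [0.5536 0.3598] hn [0.66   0.2812] L 0.1323 yaw -0.637 ends rel mid of holes [None, np.float64(0.0801)]
[ 238  125   56   88 1761] [265.99204997 168.2629188 ]
((473.6614990234375, 454.9272155761719), (16.798004150390625, 79.36708068847656), 62.409828186035156)
wrist carrier 0.85 [ 0.623 -0.019  0.044] [283. 120.]
wrist carrier 0.4 [0.681 0.134 0.125] [128.  61.]
wrist slot_mouth 0.63 [0.683 0.041 0.085] [228.  65.]
wrist start_top 0.74 [0.683 0.134 0.125] [128.  58.]
wrist push_face 0.97 [ 0.625 -0.019  0.055] [283. 118.]
wrist wide_rail 0.65 [ 0.626 -0.024  0.054] [287. 117.]
wrist narrow_rail 0.79 [ 0.624 -0.029  0.051] [291. 120.]
wrist narrow_rail 0.43 [0.523 0.384 0.011] [  8. 191.]
wrist carrier 0.63 [ 0.614 -0.021  0.052] [284. 225.]
wrist carrier 0.37 [ 0.792 -0.022  0.222] [285.  86.]
wrist slot_mouth 0.84 [ 0.791 -0.02   0.22 ] [283.  87.]
wrist start_top 0.88 [0.683 0.136 0.126] [152. 191.]
wrist push_face 0.93 [ 0.616 -0.022  0.059] [285. 225.]
wrist wide_rail 0.66 [ 0.616 -0.023  0.059] [286. 225.]
wrist wide_rail 0.2 [0.389 0.081 0.039] [225. 348.]
wrist narrow_rail 0.74 [ 0.615 -0.028  0.059] [289. 225.]
16.0833
```

View pics/d1b.png

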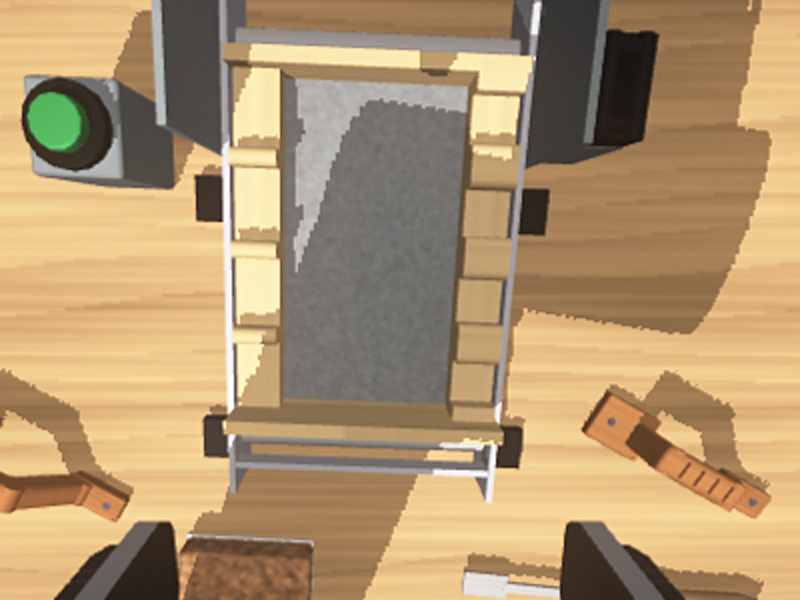

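View pics/d2b.png

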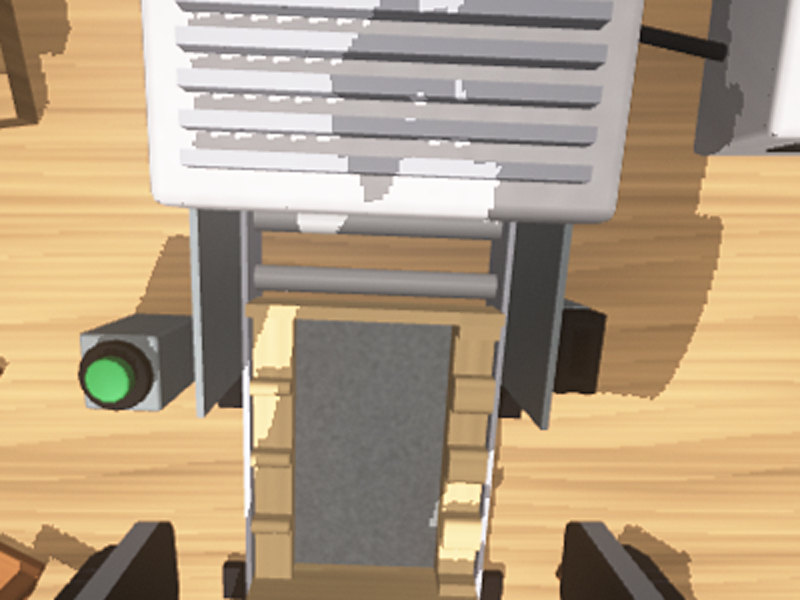

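The carrier sits on the track near the stop bar, slightly rotated with the station. Button at d1b (55,122), switch block at (628,90), bay wall front tops at d2b (200,415) and (547,428). Now the frames.

Run:
```python
from h import *
import json
cal=json.load(open('cal.json'))
C={k:{a:np.array(b) for a,b in v.items()} for k,v in cal.items()}
def P(c,x,y,z): return ray(C[c],(100+x/2,y/2),z)[:2]
def show(n,a,b):
    d=a-b; print(n,a.round(4),b.round(4),'len',np.linalg.norm(d).round(4),'mid',((a+b)/2).round(4),'yaw',(np.arctan2(d[1],d[0])-np.pi/2).round(4))
show('walls front',P('d2',200,415,.17),P('d2',547,428,.17))
show('wallL/R back d2',P('d2',193,210,.17),P('d2',570,222,.17))
show('wall front d1',P('d1',160,125,.17),P('d1',590,145,.17))
show('guides',P('d1',235,492,.062),P('d1',490,500,.062))
show('near board outer top',P('d1',228,433,.110),P('d1',500,442,.110))
show('near board inner top',P('d1',230,408,.110),P('d1',505,418,.110))
show('far board outer top',P('d1',225,43,.091),P('d1',530,56,.091))
show('far d2',P('d2',248,302,.091),P('d2',503,311,.091))
# rail tooth boundaries left rail wide (z .091 tops): 
show('rail inner edges near', P('d1',280,400,.091),P('d1',450,405,.091))
show('rail inner edges far', P('d1',284,72,.091),P('d1',475,80,.091))
for y in (155,240,332): print('L tooth',P('d1',255,y,.091).round(4))
for y in (150,192,245,280,318,352,368,400): print('R tooth',P('d1',490 if y<250 else 480,y,.091).round(4))
print('button',P('d1',55,122,.125),P('d2',108,380,.125))
print('switch', P('d1',630,35,.123),P('d1',658,35,.123),P('d1',650,145,.123),P('d2',605,315,.123),P('d2',600,392,.123))
```

```text
walls front [0.6743 0.0689] [ 0.6668 -0.1167] len 0.1858 mid [ 0.6705 -0.0239] yaw -0.04
wallL/R back d2 [0.7785 0.0647] [ 0.7727 -0.12  ] len 0.1848 mid [ 0.7756 -0.0277] yaw -0.0314
wall front d1 [0.6732 0.0695] [ 0.6651 -0.1165] len 0.1861 mid [ 0.6691 -0.0235] yaw -0.0433
guides [0.4574 0.0709] [ 0.4515 -0.1035] len 0.1745 mid [ 0.4544 -0.0163] yaw -0.034
near board outer top [0.5149 0.0622] [ 0.5093 -0.0978] len 0.1601 mid [ 0.5121 -0.0178] yaw -0.0349
near board inner top [0.5302 0.0601] [ 0.5241 -0.0999] len 0.1602 mid [ 0.5271 -0.0199] yaw -0.038
far board outer top [0.7241 0.0551] [ 0.7179 -0.1057] len 0.161 mid [ 0.721  -0.0253] yaw -0.0384
far d2 [0.7253 0.0547] [ 0.7195 -0.1059] len 0.1607 mid [ 0.7224 -0.0256] yaw -0.036
rail inner edges near [0.53   0.0336] [ 0.5268 -0.07  ] len 0.1037 mid [ 0.5284 -0.0182] yaw -0.0306
rail inner edges far [0.7103 0.0246] [ 0.7064 -0.0771] len 0.1018 mid [ 0.7083 -0.0263] yaw -0.0381
L tooth [0.6691 0.042 ]
L tooth [0.624  0.0442]
L tooth [0.5715 0.0468]
R tooth [ 0.6716 -0.0869]
R tooth [ 0.6498 -0.0881]
R tooth [ 0.6212 -0.0896]
R tooth [ 0.6017 -0.0848]
R tooth [ 0.5798 -0.0858]
R tooth [ 0.5595 -0.0868]
R tooth [ 0.5498 -0.0872]
R tooth [ 0.5299 -0.0882]
button [0.68090356 0.13456998] [0.68303328 0.13432545]
switch [ 0.71959799 -0.14596698] [ 0.71959423 -0.15941733] [ 0.67050151 -0.1614711 ] [ 0.72111524 -0.15884855] [ 0.67488518 -0.16048395]
```

```bash
cat >> h.py <<'E'
import json
S=np.array([.676,-.024]); YAW=-.037          # station
CX=-.059                                      # carrier x in station at d1 picture
def rot(a): return np.array([[np.cos(a),-np.sin(a)],[np.sin(a),np.cos(a)]])
def st(x,y): return S+rot(YAW)@np.array([x,y])
def carrier_dx(name=None):
    "shift of the carrier along x since picture d1, from its near end board"
    ctrl.move_to([.56,-.02,.33],[np.pi,0,0]); im,c=shot('wrist',name)
    ref=cv2.imread('pics/d1.png')[196:224,210:352]
    r=cv2.matchTemplate(im[60:330,200:362],ref,cv2.TM_CCOEFF_NORMED); _,v,_,l=cv2.minMaxLoc(r)
    y=60+l[1]+20; x=200+l[0]+73
    dx=(ray(c,(x,y),.11)-ray(c,(283,216),.11))[0]
    print('carrier match',round(v,3),'dx',round(dx,4)); return dx
def down(y):  return [np.pi,0,y]
def choose(ps):
    "half turn k for which all (xyz,yaw) are reachable, smallest wrist travel"
    best=None
    for k in (0,1,-1):
        js=[ctrl.inverse_kinematics(p,down(y+k*np.pi)) for p,y in ps]
        if all(j is not None for j in js):
            s=max(abs(j[5]) for j in js)
            if best is None or s<best[0]: best=(s,k)
    return best[1]
def pick(o,yaw,ptarget,f=80):
    g=np.array(o)+rot(yaw)@[-.014,0]
    k=choose([([*g,.039],yaw),([*ptarget,.115],YAW-np.pi/2)])
    ctrl.command_gripper(.55,f)
    ctrl.move_to([*g,.16],down(yaw+k*np.pi)); ctrl.move_l([*g,.039],v=.1)
    ctrl.command_gripper(0,f); print('grip',ctrl.current_opening(),ctrl.current_gripper_force())
    ctrl.move_l([*g,.22],v=.12); print('lift',ctrl.current_opening(),ctrl.current_contact_force()[2])
    return k
def place(t,k):
    ctrl.move_to([*t,.25],down(YAW-np.pi/2+k*np.pi)); print('over',ctrl.current_opening())
    ctrl.move_l([*t,.140],v=.1); f0=ctrl.current_contact_force()[2]
    for z in np.arange(.137,.1125,-.003):
        ctrl.move_l([*t,z],v=.05); f=ctrl.current_contact_force(); d=f[2]-f0
        if d>5: print('contact z',round(z,4),f.round(1)); break
    print('end z',ctrl.current_tool_pos().round(4),ctrl.current_contact_force().round(1),ctrl.current_opening())
E
python3 - <<'E'
from h import *
dx=carrier_dx()
n=st(CX+dx+.025,.014)
k=pick([.4609,-.2574],-2.079,n)
place(n,k); print(ctrl.current_time())
E
```

```text
carrier match 0.971 dx 0.0
grip 0.21884706002466828 78.42100381851196
lift 0.218018700342429 -2.1738745827876462
over 0.22285423460061363
contact z 0.113 [0.1 0.8 8.8]
end z [ 0.6437 -0.0088  0.1145] [0.1 0.8 8.8] 0.2205314734070444
26.6
```

```bash
cat >> h.py <<'E'
def release():
    p=ctrl.current_tool_pos(); ctrl.move_l([*p[:2],.1145],v=.05); ctrl.command_gripper(.42)
    ctrl.move_l([*p[:2],.25],v=.15)
E
python3 - <<'E'
from h import *
release()
dx=carrier_dx('p1.png')
n=st(CX+dx-.025,.014)
k=pick([.4598,.2381],-2.114,n)
place(n,k); print(ctrl.current_time())
E
```

```text
carrier match 0.943 dx 0.0012
grip 0.2168417016354006 78.20962071418762
lift 0.22238002649763686 -1.75143162398624
over 0.22105355257795084
contact z 0.113 [ 1.5  1.3 10.5]
end z [ 0.595  -0.007   0.1144] [ 1.5  1.3 10.5] 0.22094975717267593
39.1083
```

Run:
```python
from h import *
release()
dx=carrier_dx('p2.png')
n=st(CX+dx-.075,.014)
k=pick([.6068,.3205],-.637,n)
place(n,k); print(ctrl.current_time())
```

```text
carrier match 0.915 dx 0.0025
grip 0.21828177098877175 80.24389729835093
lift 0.219700379498477 -0.6727134494252558
over 0.21575002001893853
contact z 0.113 [-0.1  0.6 10.4]
end z [ 0.5462 -0.0052  0.1142] [-0.1  0.6 10.4] 0.22278891247669538
52.2417
```

View pics/p2.png

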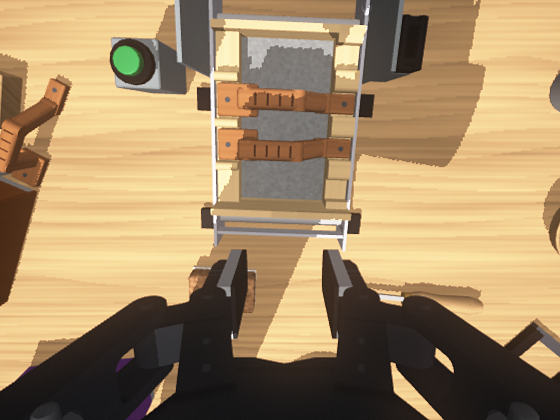

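Both placed pulls sit flat in their notches, broad foot left. Now I'll release the third, check, then push.

Run:
```python
from h import *
release(); dx=carrier_dx('p3.png'); rec('wrist',imaging.get_calibration('wrist'),'pull_1')
a,ca=shot('scene','scene2.png'); rec('scene',ca,'pull_1'); print(ctrl.current_time())
p=cv2.resize(cv2.imread('pics/p3.png')[0:270,160:420],(520,540),interpolation=cv2.INTER_CUBIC)
s=a[200:335,190:330]; s=cv2.resize(s,(280,270),interpolation=cv2.INTER_CUBIC)
m=np.zeros((540,800,3),np.uint8); m[:,:520]=p; m[:270,520:]=s; m[270:480,520:]=cv2.resize(a,(280,210)); cv2.imwrite('pics/m4.png',m)
```

```text
carrier match 0.719 dx 0.0037
wrist pull_1 0.87 [ 0.6   -0.01   0.115] [274. 143.]
wrist pull_1 0.73 [ 0.648 -0.015  0.119] [278.  97.]
wrist pull_1 0.71 [ 0.547 -0.003  0.111] [268. 190.]
scene pull_1 0.77 [0.549 0.019 0.099] [276. 231.]
scene pull_1 0.66 [0.599 0.015 0.099] [264. 239.]
scene pull_1 0.56 [0.644 0.007 0.111] [251. 243.]
55.4
```

View pics/m4.png

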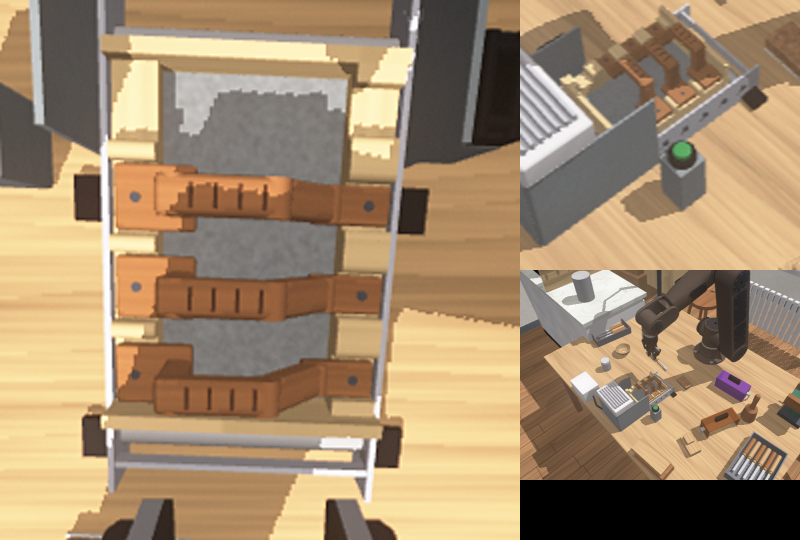

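All three pulls are seated, broad feet on the left rail, and no other pull is on the bench. Now pushing.

Run:
```python
from h import *
ctrl.command_gripper(0)
y=YAW
ctrl.move_to([*st(-.20,0),.2],down(y)); ctrl.move_l([*st(-.20,0),.088],v=.12)
f0=ctrl.current_contact_force()
def fx(): return (ctrl.current_contact_force()-f0)[:2]@rot(YAW)[:,0]
xs=list(np.arange(-.19,-.03,.01))+list(np.arange(-.03,.012,.003))
first=None
for x in xs:
    ctrl.move_l([*st(x,0),.088],v=.06 if x<-.03 else .03); f=fx()
    if first is None and f<-.7: first=x
    if x>-.05 : print(round(x,3),round(f,2),end='; ')
    if f<-9: break
print('first',first,ctrl.current_tool_pos(), (ctrl.current_tool_pos()[:2]-S)@rot(YAW)[:,0], ctrl.current_time())
ctrl.hold(.3)
x=(ctrl.current_tool_pos()[:2]-S)@rot(YAW)[:,0]
ctrl.move_l([*st(x-.05,0),.088],v=.05); ctrl.move_l([*st(x-.05,0),.25],v=.15)
ctrl.move_to([.63,-.02,.36],[np.pi,0,0]); im,c=shot('wrist','e1.png')
cv2.imwrite('pics/e1b.png',cv2.resize(im[20:320,100:500],(800,600),interpolation=cv2.INTER_CUBIC))
cal=json.load(open('cal.json')); cal['e1']={k:np.array(v).tolist() for k,v in c.items() if k in('K','camera_from_world')}; json.dump(cal,open('cal.json','w'))
```

```text
-0.05 -0.64; -0.04 0.03; -0.03 -0.29; -0.027 0.29; -0.024 1.23; -0.021 -0.35; -0.018 0.11; -0.015 0.35; -0.012 0.56; -0.009 -14.81; first -0.14999999999999997 [ 0.66475111 -0.02352282  0.0878077 ] -0.011258847459639265 64.8833
```

View pics/e1b.png

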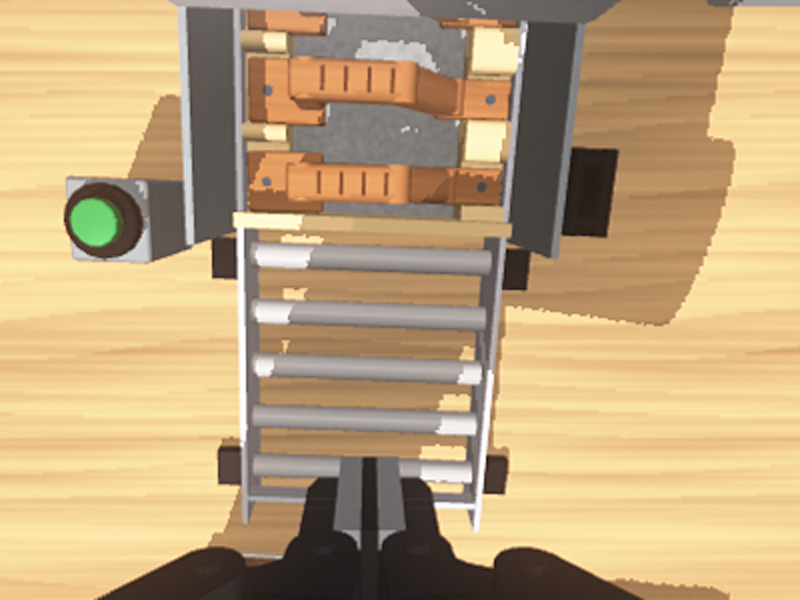

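Carrier home, with the board level with the mouth (d2b-style view, board edge at (233,227)–(510,235)); switch block at (593,193). Now I'll measure the slot and guard closely.

Run:
```python
from h import *
cal=json.load(open('cal.json')); C={k:np.array(v) for k,v in cal['e1'].items()}
P=lambda x,y,z: ray(C,(100+x/2,20+y/2),z)[:2]
tos=lambda p: rot(YAW).T@(p-S)
print('board',tos(P(233,227,.11)),tos(P(510,235,.11)), 'walls',tos(P(192,243,.17)),tos(P(556,257,.17)))
ctrl.move_to([.70,-.146,.30],[np.pi,0,0]); im,c1=shot('wrist','s1.png')
ctrl.move_to([.45,.44,.26],[np.pi,0,0]); im2,c2=shot('wrist','g1.png'); rec('wrist',c2,'guard_grip',2)
cal['s1'],cal['g1']=[{k:np.array(v).tolist() for k,v in c.items() if k in('K','camera_from_world')} for c in (c1,c2)]; json.dump(cal,open('cal.json','w'))
m=(im2.max(2)<75).astype(np.uint8); n,lab,sta,ce=cv2.connectedComponentsWithStats(m)
for i in range(1,n):
    if sta[i,4]>600 and sta[i,4]<4000:
        p=np.argwhere(lab==i)[:,::-1].astype(np.float32); W=np.float32([ray(c2,q,.125)[:2] for q in p]); print(ce[i],cv2.minAreaRect(W*1000))
u,v=proj(c1,[*st(.027,-.1215),.123]).astype(int); print('slot pred',u,v)
a=cv2.resize(im[v-50:v+50,u-65:u+65],(780,600)[:2],interpolation=cv2.INTER_CUBIC)[:, :]
a=cv2.resize(im[v-35:v+35,u-28:u+28],(400,500),interpolation=cv2.INTER_CUBIC); a=cv2.convertScaleAbs(a,alpha=2.0,beta=0)
b=cv2.resize(im2[0:250,130:330],(400,500),interpolation=cv2.INTER_CUBIC); cv2.imwrite('pics/m5.png',np.hstack([a,b])); print(ctrl.current_time())
```

```text
board [-0.00067738  0.08302639] [ 0.0005775  -0.08114943] walls [-0.00551829  0.09176445] [-0.00588929 -0.09257578]
wrist guard_grip 0.91 [0.474 0.432 0.09 ] [291. 164.]
wrist guard_grip 0.76 [0.216 0.296 0.043] [392. 353.]
[107.99072217  75.22642929] ((524.4058837890625, 575.5755004882812), (162.16754150390625, 20.950225830078125), 5.672069072723389)
[286.76978417 193.51023796] ((451.6831970214844, 436.82891845703125), (18.303970336914062, 81.05294036865234), 70.60681915283203)
slot pred 283 188
71.2667
```

View pics/m5.png

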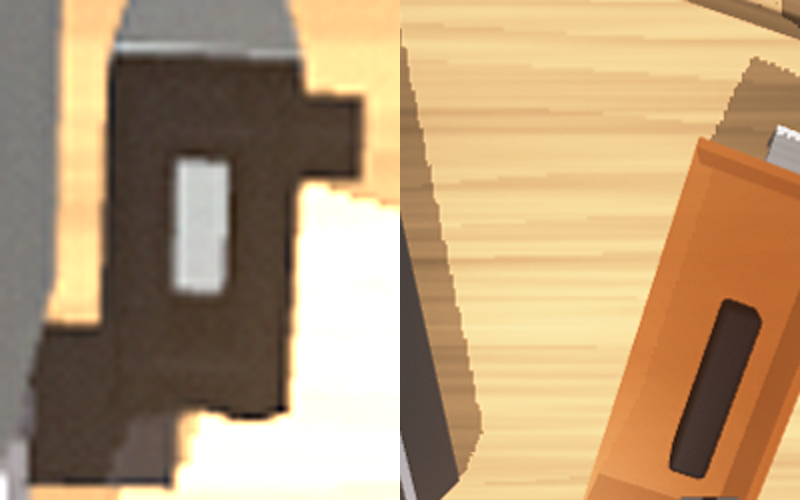

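The guard was knocked to (0.452,0.437), with its yaw now about 1.23 rad. The slot shows at crop (201,227): the bright patch is the slot floor, bounded above by the top +x rim. I'll refine the slot position and grasp the guard.

Run:
```python
from h import *
cal=json.load(open('cal.json')); C={k:np.array(v) for k,v in cal['s1'].items()}
tos=lambda p: rot(YAW).T@(p[:2]-S)
f=lambda a,b:(255+(a+.5)*.14-.5,153+(b+.5)*.14-.5)
print('+x rim',tos(ray(C,f(203,158),.123)),'-x floor',tos(ray(C,f(199,293),.09)),'floor L/R',tos(ray(C,f(172,227),.09)),tos(ray(C,f(230,227),.09)))
g=np.array([.4517,.4368]); gy=np.deg2rad(70.6)
ty,hy=gy-np.pi/2,YAW-np.pi/2
h=st(.027,0)
print([ctrl.inverse_kinematics([*p,z],down(y)) is not None for p,z,y in [(g,.096,ty),(g,.42,ty),(h,.42,hy),(h,.18,hy)]])
ctrl.command_gripper(.5,100)
ctrl.move_to([*g,.2],down(ty)); ctrl.move_l([*g,.095],v=.1)
ctrl.command_gripper(0,100); print('grip',ctrl.current_opening(),ctrl.current_gripper_force(),ctrl.current_contact_force())
ctrl.move_l([*g,.20],v=.06); print('lift',ctrl.current_opening(),ctrl.current_contact_force().round(2),ctrl.current_time())
ctrl.move_l([*g,.42],v=.12)
ctrl.move_to([*h,.42],down(hy)); ctrl.move_l([*h,.33],v=.1)
print(ctrl.current_opening(),ctrl.current_contact_force().round(2),ctrl.current_time())
im,c=shot('wrist','f1.png'); b,_=shot('side','side3.png'); a,_=shot('scene','scene3.png')
cal['f1']={k:np.array(v).tolist() for k,v in c.items() if k in('K','camera_from_world')}; json.dump(cal,open('cal.json','w'))
m=np.zeros((600,800,3),np.uint8); m[:300,:400]=cv2.resize(im,(400,300)); m[:300,400:]=cv2.resize(b[60:285,280:520],(400,300)); m[300:,:400]=cv2.resize(a[150:330,130:370],(400,300)); m[300:,400:]=cv2.resize(im[:210,140:420],(400,300))
cv2.imwrite('pics/m6.png',m)
```

```text
+x rim [ 0.04056449 -0.12063854] -x floor [ 0.01318766 -0.12079638] floor L/R [ 0.02354946 -0.11626292] [ 0.02386625 -0.12524409]
[True, True, False, False]
grip 0.1954268882584414 98.56941819190979 [-1.50775477 -2.07991856  6.31860275]
lift 0.19699690636085557 [-0.13 -0.7  -3.21] 75.6167Traceback (most recent call last):
  File "<stdin>", line 15, in <module>
bench.PlanningError: the arm cannot take that pose within its joint ranges
```

The slot is confirmed at station (0.027, −0.1207), but the wrist can't reach the home yaw with this grasp. I'll set the guard back down and regrasp it half a turn round.

```bash
cat > guard.py <<'E'
from h import *
g=np.array([.4517,.4368]); gy=np.deg2rad(70.6)
ty,hy=gy+np.pi/2,YAW+np.pi/2
h=st(.027,.0008)
print([ctrl.inverse_kinematics([*p,z],down(y)) is not None for p,z,y in [(g,.095,ty),(g,.42,ty),(h,.42,hy),(h,.18,hy)]])
p=ctrl.current_tool_pos()
ctrl.move_l([*g,.0955],v=.06); ctrl.command_gripper(.5); ctrl.move_l([*g,.2],v=.12)
ctrl.move_to([*g,.2],down(ty)); ctrl.move_l([*g,.095],v=.1)
ctrl.command_gripper(0,100); print('grip',ctrl.current_opening(),ctrl.current_gripper_force())
ctrl.move_l([*g,.20],v=.06); print('lift',ctrl.current_opening(),ctrl.current_contact_force().round(2),ctrl.current_time())
ctrl.move_l([*g,.42],v=.12)
ctrl.move_to([*h,.42],down(hy)); ctrl.move_l([*h,.33],v=.1)
print(ctrl.current_opening(),ctrl.current_contact_force().round(2),ctrl.current_time())
im,c=shot('wrist','f1.png'); b,_=shot('side','side3.png'); a,_=shot('scene','scene3.png')
m=np.zeros((600,800,3),np.uint8); m[:300,:400]=cv2.resize(im,(400,300)); m[:300,400:]=cv2.resize(b[60:285,280:520],(400,300)); m[300:,:400]=cv2.resize(a[150:330,130:370],(400,300)); m[300:,400:]=cv2.resize(b,(400,300))
cv2.imwrite('pics/m6.png',m)
E
python3 guard.py
```

```text
[True, True, True, True]
grip 0.19580532263665834 98.43238592147827
lift 0.1946860432139392 [-0.73 -1.13 -3.34] 90.6583
0.19493443868043878 [ 0.39 -0.03 -1.67] 95.5917
```

View pics/m6.png

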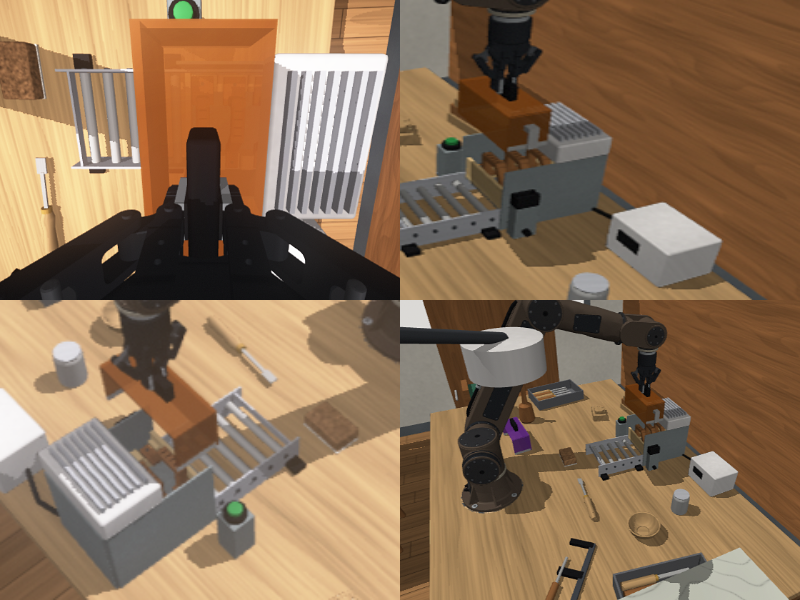

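The guard hangs level over the mouth, tongue on the right (−y) side above the switch. I'll check the in-hand offset from the hood's edges at wrist (186–389, 28) before lowering.

Run:
```python
from h import *
c=imaging.get_calibration('wrist'); im=cv2.imread('pics/f1.png')
tos=lambda p: rot(YAW).T@(p[:2]-S)-[.027,0.0008]
# orange mask top edge
hsv=cv2.cvtColor(im,cv2.COLOR_BGR2HSV); m=((hsv[...,0]>5)&(hsv[...,0]<16)&(hsv[...,1]>170)).astype(np.uint8)
for u in (210,240,280,320,350,370):
    col=np.flatnonzero(m[10:120,u]); v=10+col[0] if len(col) else -1
    print(u,v,tos(ray(c,(u,v),.324)).round(4))
d=(im.max(2)<75); 
for u in (275,285,295): v=np.flatnonzero(d[150:240,u])[0]+150; print('block',u,v,tos(ray(c,(u,v),.36)).round(4))
for v in (60,120,200):
    r=np.flatnonzero(m[v,150:420])+150; print(v,r[0],r[-1],tos(ray(c,(r[0],v),.324)).round(4),tos(ray(c,(r[-1],v),.324)).round(4))
```

```text
210 29 [-0.0306  0.1032]
240 27 [-0.0182  0.1039]
280 27 [-0.0016  0.1039]
320 27 [0.015  0.1039]
350 27 [0.0275 0.1039]
370 27 [0.0358 0.1039]
block 275 179 [-0.0032  0.0469]
block 285 179 [0.0003 0.0469]
block 295 179 [0.0039 0.0469]
60 188 384 [-0.0408  0.0913] [0.0426 0.0913]
120 189 380 [-0.0424  0.0667] [0.0429 0.0666]
200 195 373 [-0.0425  0.0298] [0.0425 0.0297]
```

In-hand offset is under 1 mm. Lowering with force checks.

Run:
```python
from h import *
h=st(.027,.0004)
ctrl.move_l([*h,.222],v=.08); f0=ctrl.current_contact_force()
for z in np.arange(.219,.1785,-.003):
    ctrl.move_l([*h,z],v=.04); f=ctrl.current_contact_force()-f0
    print(round(z,3),f.round(1),end='; ')
    if f[2]>8 or np.abs(f[:2]).max()>10: break
print('\n',ctrl.current_tool_pos().round(4),ctrl.current_opening(),ctrl.current_time())
```

```text
0.219 [-0.1  1.7  0.7]; 0.216 [0.2 1.6 0.1]; 0.213 [-0.1  1.3  0.1]; 0.21 [1.1 1.1 1.2]; 0.207 [-0.4  1.4  0.4]; 0.204 [-0.1  1.2  0.9]; 0.201 [-0.4  0.6  0.9]; 0.198 [-0.3  1.   0.8]; 0.195 [-0.8  1.2  1.5]; 0.192 [0.3 1.  0.9]; 0.189 [-0.5  0.1  1. ]; 0.186 [-0.2  0.8  1. ]; 0.183 [0.9 1.6 0.5]; 0.18 [-0.8  1.3  7.8]; 
 [ 0.7033 -0.0246  0.1808] 0.19515498489336386 100.7417
```

Run:
```python
from h import *
h=st(.027,.0004)
ctrl.command_gripper(.5); ctrl.move_l([*h,.30],v=.12)
ctrl.command_gripper(0)
ctrl.move_to([.62,.09,.36],[np.pi,0,0]); im,c=shot('wrist','k1.png'); rec('wrist',c,'start_top',2); b,_=shot('side','k2.png')
m=np.hstack([cv2.resize(im[:300,100:500],(400,300)),cv2.resize(b[130:265,300:480],(400,300))]); m=np.vstack([m,np.hstack([cv2.resize(shot('scene')[0][180:330,150:350],(400,300)),np.zeros((300,400,3),np.uint8)])]); cv2.imwrite('pics/m7.png',m); print(ctrl.current_time())
```

```text
wrist start_top 0.94 [0.681 0.137 0.126] [242. 123.]
104.45
```

View pics/m7.png

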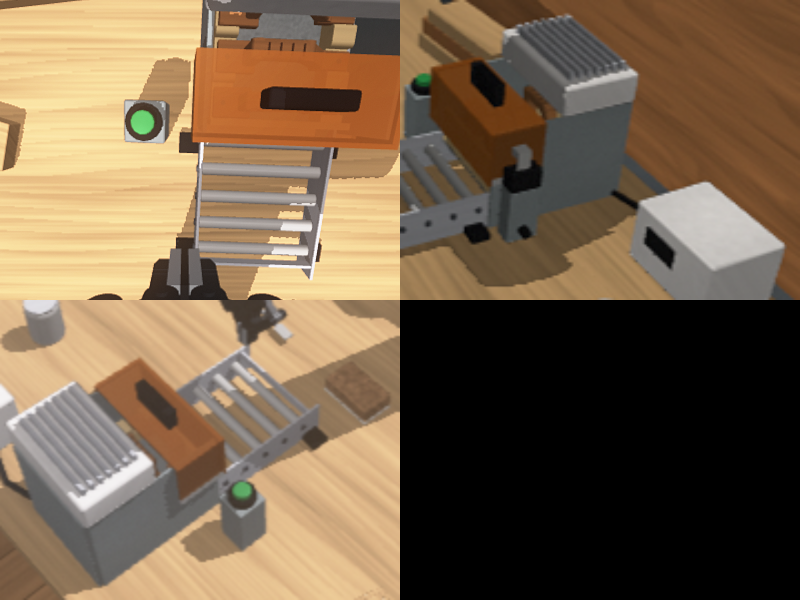

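The guard is on, flush with the wall tops, and its tongue is down in the switch. Pressing the button at (142,122) in the wrist crop.

Run:
```python
from h import *
b=[.6815,.1355]
ctrl.move_to([*b,.20],down(YAW)); ctrl.move_l([*b,.135],v=.08); f0=ctrl.current_contact_force()[2]
for z in np.arange(.132,.108,-.001):
    ctrl.move_l([*b,z],v=.03); f=ctrl.current_contact_force()[2]-f0
    print(round(z,3),round(f,1),end='; ')
    if f>9: break
ctrl.hold(.2); print(ctrl.current_contact_force().round(1))
ctrl.move_l([*b,.22],v=.1); ctrl.move_to([.5,.2,.35],[np.pi,0,0]); ctrl.hold(.5)
shot('wrist'); im,c=shot('side','z.png'); rec('side',c,'guard_grip',2); print(ctrl.current_time())
```

```text
0.132 0.2; 0.131 -0.0; 0.13 0.7; 0.129 -0.7; 0.128 0.4; 0.127 0.2; 0.126 0.3; 0.125 0.3; 0.124 0.1; 0.123 0.2; 0.122 1.7; 0.121 1.5; 0.12 2.4; 0.119 3.7; 0.118 3.6; 0.117 4.9; 0.116 5.4; 0.115 12.2; [-1.8 -0.5 12.5]
side guard_grip 0.89 [0.174 0.256 0.087] [165. 188.]
side guard_grip 0.6 [ 0.679 -0.065  0.166] [338. 182.]
113.625
```

```bash
python3 -c "
from h import *
print(ctrl.hand_in())"
```

```text
the job is handed in; nothing more can be done
None
```

I loaded the three pulls that were there (there was no fourth), rolled the carrier home, put the amber guard on with its tongue in the switch, pressed the start button fully down, and handed the job in; no verdict came back.

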